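Set a plate joiner to its deepest step and hold it plunged for measuring

TASK

I want to measure how far the blade of this plate joiner comes out at its deepest setting (the battery is out). With the motor unit all the way back, click the depth turret round to its deepest step, so that the nose of its knob points straight back at the stop screw, and let go of the knob; then push the motor unit forward until the stop screw rests on that step, without ramming it. Finish while holding it there, steady against its return springs, and leave the caliper, the setup block and the battery pack lying where they are.

Things in the scene. Friction and masses are not known exactly. Their poses are not given: they have to be found in the camera images.
- joiner_stand: Plate joiner's stand, fixed on the saw table: plywood board 345 x 160 x 18 mm with an aluminium shoe (106 mm wide, top z 65 mm) and, at x +157 to +163, a face plate (136 mm wide, top z 76 mm). Origin on the table; x = plunge direction (motor to face plate), y left, z up. Turret axis at x +115, y 0. Two magnet knobs, 52 mm tall, at x -160, y +-58.
- turret (a joint): Angle of the depth turret about its upright axis, rad, growing anticlockwise seen from above. Six detents 1.047 apart: 0 = deepest step faces the stop screw (knob's nose points along the stand's -x), up to 5.236 = shallowest; ends at -0.10 and 5.34. Starts in the detent near 1.047 or 2.094: turn it clockwise. A sprung ball centres it in the nearest detent; a click takes about 0.1 N m.
- turret_grip (a point): Top centre of the turret knob, on the axis, z 109 mm. Black grip bar 14 mm wide, 36 mm long, 25 mm tall below this point, on a disc 42 mm wide (top z 85 mm). A pointed nose with a white line sticks out of the disc in line with the bar, at its -x end; the point's frame turns with the turret and its x axis (= stand's x at joint 0) lies along the bar.
- plunge (a joint): Travel of the motor unit along the stand's +x, m: 0 = fully back, where springs return it; 0.020 = stop screw resting on the deepest step. Each shallower step stops it 2.4 mm earlier (17.6, 15.2, 12.8, 10.4, 8 mm). The return springs push back with 9 N at 0 and 15 N at 20 mm; sliding friction about 1 N.
- grip_sleeve (a point): Middle of the black ribbed rubber sleeve on the motor barrel (57 mm thick, 72 mm long, lying along the stand's x), on its axis, z 78 mm, at the stand's x -112, y 0 when the unit is back; moves with the unit. Free beside and under it. The barrel ends in a battery foot 62 mm wide, z 45 to 119, whose upright back (two rails) lies 117 mm behind this point.
- stop_screw_tip (a point): Tip of the steel stop screw, 8 mm thick, z 73 mm, that sticks forward 55 mm from the aluminium gear head (80 mm wide, top z 106 mm) towards the turret; moves with the motor unit; at the stand's x +85, y 0 when the unit is back.
- caliper: Steel caliper lying on the table, 235 mm long; leave it.
- setup_block: Small wooden setup block, 75 x 25 x 10 mm, lying flat in front of the face plate; the blade passes over it; leave it.
- battery_pack: The joiner's battery pack, 110 x 75 x 60 mm, lying right of the saw fence; leave it.

How it is judged (in metres and radians):
On the way, in this order (a step that is already met when the one before it is completed fails the run):
1. the turret stands clicked on its deepest step (within 0.15 rad), let go of, with the motor unit back (less than 3 mm forward) (value of joint turret below 0.15 rad and value of joint plunge below 0.003 m and contact force between the fingers and turret below 0.3 N), for 0.2 s.
2. the motor unit has been pushed forward until the stop screw rests on the deepest step, and kept there (value of joint turret below 0.15 rad and value of joint plunge above 0.0185 m and contact force between plunge and turret above 0.5 N), for 0.5 s.
At the end, for the whole second after the job is handed in: the turret is on its deepest step (within 0.15 rad), the motor unit is held still by the robot with its stop screw in contact with that step (18.5 to 21.5 mm forward) (all of step 2 and value of joint plunge below 0.0215 m and velocity of joint plunge between -0.004 and 0.004 m/s and contact force between the fingers and plunge above 5 N); the arm keeps its last pose, push and grip.
It fails at once if the stop screw is rammed against the turret (over 80 N) (contact force between plunge and turret above 80 N).
It fails at once if caliper, setup block or battery pack shifted by more than 25 mm (distance of any of caliper, setup_block, battery_pack from where it was at the start of the episode above 0.025 m).
It also fails if it takes over 67 s, if anything falls off the work surface, if the arm or the gripper's body presses on something with over 40 N, if the wrist force passes 120 N, or if a joint passes its speed limit or range.

ROBOT

A 6-joint arm with a two-finger parallel gripper is mounted at the origin on a cart in front of the work surface, level with it; the furniture and walls round the work are solid. World frame = base frame: x ahead of the robot, y to its left, z up, the work surface at z = 0. Lengths are in m, angles in degrees, forces in N, time in s.
With the tool pointing down it reaches from about 0.25 to 0.725 m from the base axis. Payload 9.7 kg.
Tool frame: the origin (TCP) lies midway between the tips of the shut fingers; the grasp point (between the pads) lies 19 mm behind it; z points along the fingers, y is the line along which they close (so a half turn about z gives the same grasp; the last joint's range is limited). The gripper opens to 85 mm and grips with 20 to 120 N. Pads are 22 mm wide; open, the fingers measure 114 mm over their backs; the gripper's body (76 mm by 85 mm) begins 54 mm behind the grasp point. The pads swing forward as they close: fully open they stand 13 mm farther back than shut.
Start: joints at [68.812, 4.979, 10.078, 95.1, 0, 90], TCP at [0.199, 0.513, 0.231] pointing down, gripper open.
Joint ranges: [-179.16, 179.16], [-48.56, 103.87], [-65.8, 70.77], [-126.05, 130.52], [-82.76, 87.17], [-180, 180]. Speed limits (degrees/s): [127.2, 127.2, 147.25, 180, 180, 180].

INTERFACE

Orientations are given as [roll, pitch, yaw] about the fixed x, y, z axes, in that order (R = Rz(yaw) Ry(pitch) Rx(roll)).
In Python, from workcell import * gives the robot as it stands.
- The arm moves only by the tool servo_tool, never from a script. Its argument "moves" is a list of rows, each a list of 4 numbers: the shift along the world's x, y, z in normalised numbers (1 is 80 cm), then the turn about the world's z in shares of 45 degrees (1.0 is 45 degrees). A call has 1 to 20 rows; each row is the pose to reach, as a shift and turn from the pose commanded when the call began; what a row does not reach only later rows make up. A row lasts 1/12 s, in which the tool goes at most 41.7 mm and 7.16 degrees, less where a joint would pass 70% of its speed; a pose out of reach is approached as far as the arm can. A call with a gripper value outside its range is refused whole. "claw" is the closure, from 0 (fully open) to 1 (shut), set as the call begins (left out, the last holds). The fingers move at their own pace and stop on an object; "force" is the grip in N (left out, the last holds). Time passes only in rows, so rows that repeat a pose let the fingers close. It gives the time, the measured TCP pose, the force, the opening and the grip force at its end, in the units of the state.
- get_obs(): the state, without advancing time (a new reading comes with each control period).
- camera(name): name is "side" or "top" or "wrist"; returns the picture (480x640x3 uint8, red, green, blue); there is no depth.
- get_calibration(name): a dict with "fx", "fy", "cx", "cy" (pixels), "rvec" (rotation vector, rad) and "tvec" (3), from world to camera coordinates, as OpenCV has them; the wrist camera has in their place "tool_from_camera" (4x4, takes a point from camera to tool coordinates, whose origin is the TCP and whose axes are the flange's). Camera axes: x right, y down, z forward; pixel columns grow to the right and rows downward; lengths in m; the calibration is good to about 2 mm. A picture is of the moment at which its call begins: read the wrist's pose just before it. get_calibration takes no time and is no camera call.
- job_done(): hands the job in; it is judged then, once.
The state is a dict: "time": time; "q": joint angles; "qd": joint speeds; "joint_efforts": joint torques, N m; "ee_pos": TCP position; "tcp_rot": TCP orientation; "wrist_force": force on the tool from outside, world axes, zero at the start; "torque": the same for the moment, N m; "opening": finger opening in m; "grasp_force": force on a finger pad.
Only numpy, scipy, OpenCV 4.12 (cv2) and the standard library are available. Lean on these libraries where they do the work, as an engineer would, in place of code of your own. Each camera call takes 0.05 s, during which the arm holds its last target. There are 200 camera calls.

## Working session

There is one attempt and no reset: what is moved stays moved. The work goes in short steps, Python scripts to look and compute and a tool call to move; the robot and the scene stay as the last step left them, time stands still between calls to the robot, and variables do not carry over. Pictures are saved under pics/ and viewed, at most 10 in all, crops included, and the job is handed in when it is done.

Besides the shell and the picture viewer there is one more tool, called after ">>>" by a JSON object that holds its "name" and its "arguments", one argument or row to a line. servo_tool: Moves the arm, as the interface text tells. Its arguments: {"type":"object","properties":{"moves":{"type":"array","items":{"type":"array","items":{"type":"number"}}},"claw":{"type":"number"},"force":{"type":"number"}},"required":["moves"]}

```bash
mkdir -p pics
python3 - <<'E'
from workcell import *
import cv2
for n in ("top","side"):
    im=camera(n); cv2.imwrite(f"pics/{n}0.png",cv2.cvtColor(im,cv2.COLOR_RGB2BGR)); print(n,get_calibration(n))
print(get_calibration("wrist")); print(get_obs())
E
```

```text
top {'fx': 594.7272389914127, 'fy': 594.7272389914127, 'cx': 321.2792541887474, 'cy': 245.07616512643077, 'rvec': array([ 2.15323595, -2.10345072,  0.16874742]), 'tvec': array([-0.06039112,  0.56370704,  1.71182296])}
side {'fx': 501.65769191187053, 'fy': 501.65769191187053, 'cx': 322.9171938529925, 'cy': 233.52685284723938, 'rvec': array([-2.73797040e-03,  2.75778226e+00, -1.47705926e+00]), 'tvec': array([0.53574645, 0.12322096, 1.25307136])}
{'fx': 348.0665175558301, 'fy': 348.0665175558301, 'cx': 321.42816052036807, 'cy': 238.11087137462331, 'tool_from_camera': array([[-3.07122381e-04, -9.55483173e-01, -2.95045441e-01,
         7.44649091e-02],
       [ 9.99999210e-01,  6.62856317e-05, -1.25559284e-03,
        -6.14539830e-04],
       [ 1.21925511e-03, -2.95045593e-01,  9.55482397e-01,
        -1.42042909e-01],
       [ 0.00000000e+00,  0.00000000e+00,  0.00000000e+00,
         1.00000000e+00]])}
{'time': 0.1, 'q': array([ 6.88112277e+01,  5.00848263e+00,  1.00375269e+01,  9.50975995e+01,
       -3.33802550e-04,  8.99999696e+01]), 'qd': array([ 0.01750924, -0.08636927,  0.15889805, -0.02333381,  0.11458518,
       -0.04903732]), 'joint_efforts': array([-2.47074140e-04, -5.21559942e+01,  4.65653515e+01,  1.60711835e-02,
        1.64050431e-05,  3.00183660e-05]), 'ee_pos': array([0.19872254, 0.51263062, 0.23063569]), 'tcp_rot': array([-1.79931445e+02,  3.33765988e-04,  1.58811258e+02]), 'wrist_force': array([ 0.23513569, -0.40232279, -0.38713207]), 'torque': array([-0.02222164,  0.00551067, -0.07150058]), 'grasp_force': 0.0, 'opening': 0.0854656950780069}
```

View pics/top0.png

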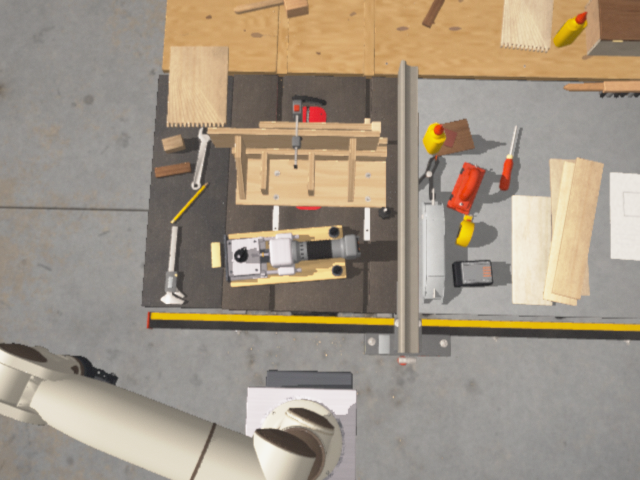

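View pics/side0.png

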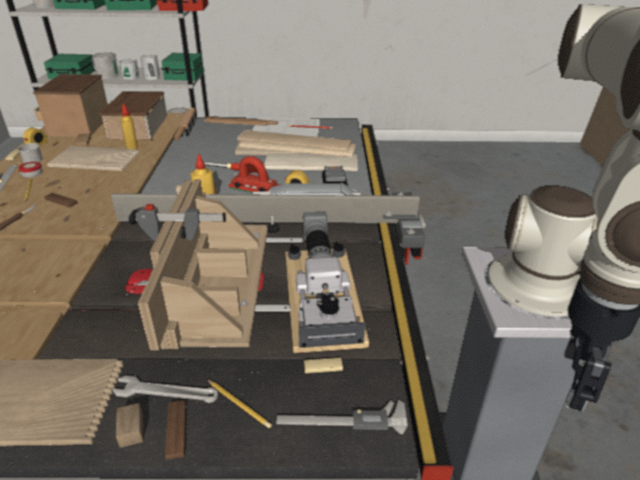

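The top view shows the joiner plunging towards image left (about world +y): the turret is near (241,256) and the magnet knobs near (334,232) and (336,270). The fence lies behind the foot. I'll take an enlarged crop and compute rough poses.

```bash
cat > h.py <<'E'
import numpy as np, cv2
from workcell import *
def ray(n,u,v):
    c=get_calibration(n);R=cv2.Rodrigues(c["rvec"])[0]
    d=R.T@np.array([(u-c["cx"])/c["fx"],(v-c["cy"])/c["fy"],1]); return -R.T@c["tvec"],d
def at(n,u,v,z):
    o,d=ray(n,u,v); return o+d*(z-o[2])/d[2]
E
python3 - <<'E'
from h import *
im=cv2.imread("pics/top0.png")
cv2.imwrite("pics/topc.png",cv2.resize(im[215:300,200:370],None,fx=4.6,fy=4.6,interpolation=cv2.INTER_CUBIC))
for (u,v,z) in [(241,256,.109),(334,232,.052),(336,270,.052),(215,255,.01),(403,230,.06)]: print(u,v,at("top",u,v,z).round(4))
E
```

```text
241 256 [0.5178 0.1798 0.109 ]
334 232 [ 0.6043 -0.084   0.052 ]
336 270 [ 0.4911 -0.0921  0.052 ]
215 255 [0.5337 0.2732 0.01  ]
403 230 [ 0.6133 -0.287   0.06  ]
```

View pics/topc.png

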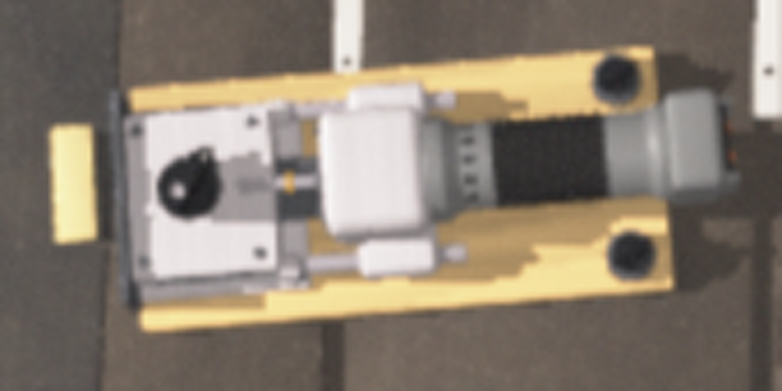

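Nose points up-right in the image, so the turret stands at ≈1.05 (first detent). The stand's yaw is ≈96°. Moving over the turret to measure it with the wrist camera.

Careful with the scale: shifts go in shares of 80 cm and turns go in shares of 45 degrees. That gives: -33.3 cm / 80 = -0.4163, 31.9 cm / 80 = 0.3988, -0.05 rad / 0.7854 = -0.0637.

>>> {"name": "servo_tool", "arguments": {
  "moves": [
    [0.3988, -0.4163, -0.0313, -0.0637],
    [0.3988, -0.4163, -0.0313, -0.0637],
    [0.3988, -0.4163, -0.0313, -0.0637],
    [0.3988, -0.4163, -0.0313, -0.0637],
    [0.3988, -0.4163, -0.0313, -0.0637],
    [0.3988, -0.4163, -0.0313, -0.0637],
    [0.3988, -0.4163, -0.0313, -0.0637],
    [0.3988, -0.4163, -0.0313, -0.0637],
    [0.3988, -0.4163, -0.0313, -0.0637],
    [0.3988, -0.4163, -0.0313, -0.0637],
    [0.3988, -0.4163, -0.0313, -0.0637],
    [0.3988, -0.4163, -0.0313, -0.0637],
    [0.3988, -0.4163, -0.0313, -0.0637],
    [0.3988, -0.4163, -0.0313, -0.0637],
    [0.3988, -0.4163, -0.0313, -0.0637],
    [0.3988, -0.4163, -0.0313, -0.0637],
    [0.3988, -0.4163, -0.0313, -0.0637]
  ],
  "claw": 0.5,
  "force": 40
}}

```text
time: 1.52
ee_pos: [0.5171, 0.1809, 0.2066]
tcp_rot: [180.0, 0.0, 156.1]
wrist_force: [-0.2, -1.0, 1.2]
opening: 0.0424
grasp_force: 0.0
```

```bash
cat >> h.py <<'E'
from scipy.spatial.transform import Rotation as Ro
def wray(o,u,v,z):
    c=get_calibration("wrist");T=np.eye(4);T[:3,:3]=Ro.from_euler("xyz",o["tcp_rot"],degrees=True).as_matrix();T[:3,3]=o["ee_pos"]
    M=T@c["tool_from_camera"];d=M[:3,:3]@np.array([(u-c["cx"])/c["fx"],(v-c["cy"])/c["fy"],1]);p=M[:3,3]
    return p+d*(z-p[2])/d[2]
def wpix(o,P):
    c=get_calibration("wrist");T=np.eye(4);T[:3,:3]=Ro.from_euler("xyz",o["tcp_rot"],degrees=True).as_matrix();T[:3,3]=o["ee_pos"]
    q=np.linalg.inv(T@c["tool_from_camera"])@np.append(P,1);return c["cx"]+c["fx"]*q[0]/q[2],c["cy"]+c["fy"]*q[1]/q[2]
E
python3 - <<'E'
from h import *
import pickle
o=get_obs();im=camera("wrist");cv2.imwrite("pics/w1.png",im[:,:,::-1]);pickle.dump(o,open("o1.pkl","wb"))
print(o["ee_pos"],o["tcp_rot"],o["wrist_force"],o["opening"],o["q"])
E
```

```text
[0.51714644 0.18089129 0.20661624] [1.79979892e+02 1.70116276e-02 1.56053337e+02] [-0.22045294 -0.97236586  1.17253163] 0.042397690475822404 [1.92776307e+01 4.19719222e+00 6.50290989e+00 9.22795504e+01
 3.00198638e-03 4.32242919e+01]
```

View pics/w1.png

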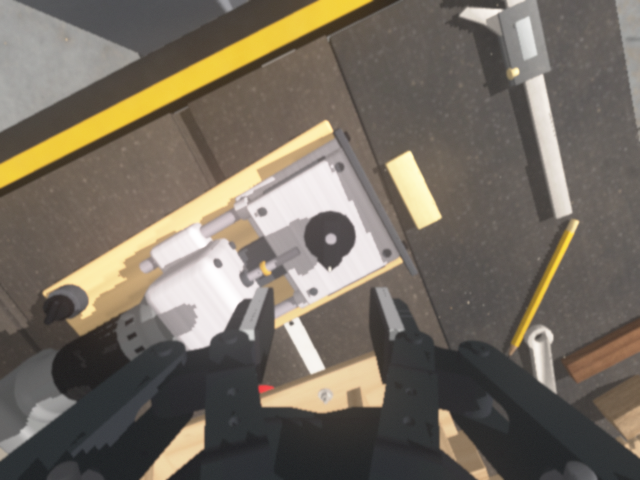

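The wrist view shows the turret axis (white dot) near (331,239), nose tip near (333,270) pointing image-down, and the stop screw tip near (298,251). The face plate runs from (340,130) to (412,272).

Run:
```python
from h import *
import pickle
o=pickle.load(open("o1.pkl","rb"))
P=wray(o,331,239,.109);print("axis",P)
n=wray(o,333,270,.082);print("nose",n,np.degrees(np.arctan2(*(n-P)[1::-1])))
a=wray(o,340,130,.076);b=wray(o,412,272,.076);print(a,b,np.degrees(np.arctan2(*(a-b)[1::-1])),(a+b)/2)
k=wray(o,68,303,.052);print("knob",k)
s=wray(o,298,251,.073);print("screw",s, np.degrees(np.arctan2(*(P-s)[1::-1])))
for y in (94,95,96,97,98):
  t=np.radians(y);print(y,(P[:2]+np.array([np.cos(t),np.sin(t)])*-.227).round(4))
im=cv2.imread("pics/w1.png");cv2.imwrite("pics/w1c.png",cv2.resize(im[120:300,230:430],None,fx=3.3,fy=3.3,interpolation=cv2.INTER_CUBIC))
```

```text
axis [0.51986105 0.18630214 0.109     ]
nose [0.55311062 0.17439553 0.082     ] -19.70235743395822
[0.45404909 0.22317375 0.076     ] [0.58422587 0.23387682 0.076     ] -175.29973820384535 [0.51913748 0.22852528 0.076     ]
knob [ 0.49387368 -0.07244559  0.052     ]
screw [0.52896778 0.15317031 0.073     ] 105.36896555565211
94 [ 0.5357 -0.0401]
95 [ 0.5396 -0.0398]
96 [ 0.5436 -0.0395]
97 [ 0.5475 -0.039 ]
98 [ 0.5515 -0.0385]
```

View pics/w1c.png

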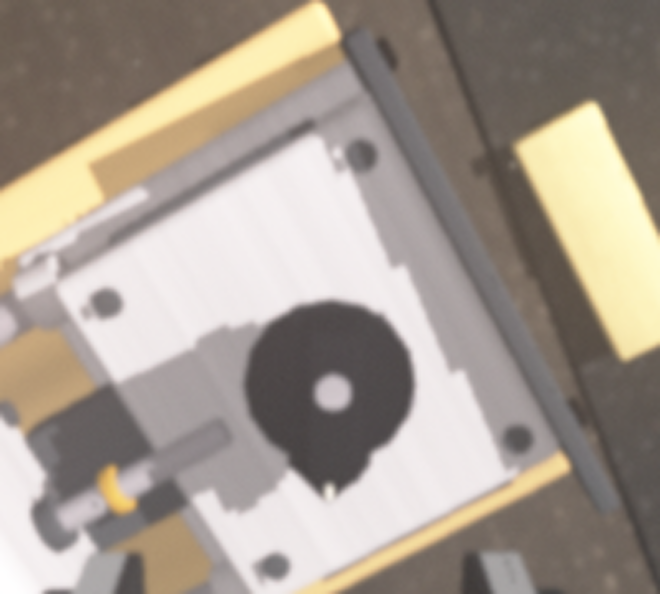

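Run:
```python
from h import *
import pickle
o=pickle.load(open("o1.pkl","rb"))
print("top dot",at("top",239.1,256.3,.109),"top disc",at("top",241.1,255.4,.085))
print("w dot",wray(o,330.9,238.5,.109),"w disc",wray(o,330,236.4,.085))
f=lambda u,v,z:wray(o,230+u/3.3,120+v/3.3,z)
a=f(70,515,.073);b=f(220,432,.073);print("screw yaw",np.degrees(np.arctan2(*(b-a)[1::-1])),b)
a=f(356,38,.076);b=f(606,500,.076);print("plate",a,b,(a+b)/2,np.degrees(np.arctan2(*(a-b)[1::-1]))-90)
s=[f(u,v,.065) for u,v in((106,303),(362,155),(518,438),(275,567))];print("bolts",np.mean(s,0))
print("nose",f(330,490,.083))
```

```text
top dot [0.51677533 0.18519224 0.109     ] top disc [0.52307887 0.18318274 0.085     ]
w dot [0.51948553 0.18638681 0.109     ] w disc [0.52467759 0.18401178 0.085     ]
screw yaw 96.10475117270103 [0.52844085 0.15218278 0.073     ]
plate [0.45440107 0.22129756 0.076     ] [0.58436908 0.23528839 0.076     ] [0.51938507 0.22829297 0.076     ] -263.85586706362005
bolts [0.52597919 0.17998407 0.065     ]
nose [0.55049014 0.17281242 0.083     ]
```

>>> {"name": "servo_tool", "arguments": {
  "moves": [
    [0.0075, 0.0038, -0.05, 0],
    [0.0075, 0.0038, -0.075, 0],
    [0.0075, 0.0038, -0.075, 0],
    [0.0075, 0.0038, -0.075, 0]
  ]
}}

```text
time: 1.9
ee_pos: [0.5229, 0.183, 0.146]
tcp_rot: [-179.9, -0.1, 156.0]
wrist_force: [0.7, -0.1, 0.5]
opening: 0.0426
grasp_force: 0.0
```

Run:
```python
from h import *
import pickle
o=get_obs();im=camera("wrist")[:,:,::-1];pickle.dump(o,open("o2.pkl","wb"))
print(o["ee_pos"],o["tcp_rot"])
for P in ([.5245,.1835,.109],[.5245,.1835,.085],[.5195,.1864,.109]): print(wpix(o,np.array(P)))
cv2.imwrite("pics/w2.png",cv2.resize(im[140:380,210:450],None,fx=2.5,fy=2.5,interpolation=cv2.INTER_CUBIC))
```

```text
[0.52294096 0.18303678 0.14603256] [-1.79928941e+02 -7.35256701e-02  1.55993013e+02]
(np.float64(324.89082822330215), np.float64(273.20114515816294))
(np.float64(324.61549119236247), np.float64(258.13564376129705))
(np.float64(326.0343782467518), np.float64(263.53902143870783))
```

View pics/w2.png

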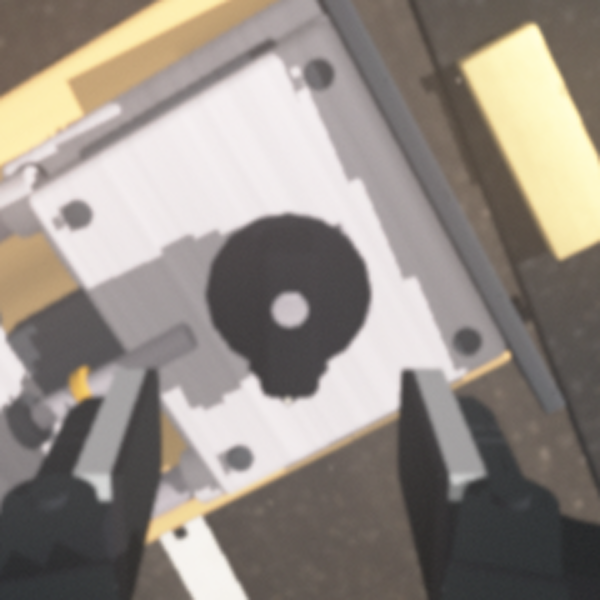

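Run:
```python
from h import *
import pickle
im=cv2.imread("pics/w2.png")
c=im[190:420,180:400].astype(float);g=np.clip((c-20)*4.5,0,255).astype(np.uint8)
cv2.imwrite("pics/w2g.png",cv2.resize(g,None,fx=2.5,fy=2.5))
o1=pickle.load(open("o1.pkl","rb"));o2=pickle.load(open("o2.pkl","rb"))
for z in (.085,.095,.102,.109,.115): print(z,wray(o1,330.9,238.5,z)[:2],wray(o2,326,263.6,z)[:2],at("top",239.1,256.3,z)[:2])
```

```text
0.085 [0.52656424 0.18396917] [0.52817621 0.18281905] [0.52031996 0.18884162]
0.095 [0.52361527 0.18497671] [0.52457162 0.18429786] [0.51884303 0.18732105]
0.102 [0.52155099 0.18568199] [0.52204841 0.18533302] [0.51780918 0.18625664]
0.109 [0.5194867  0.18638727] [0.5195252  0.18636818] [0.51677533 0.18519224]
0.115 [0.51771732 0.18699179] [0.51736245 0.18725547] [0.51588918 0.18427989]
```

View pics/w2g.png

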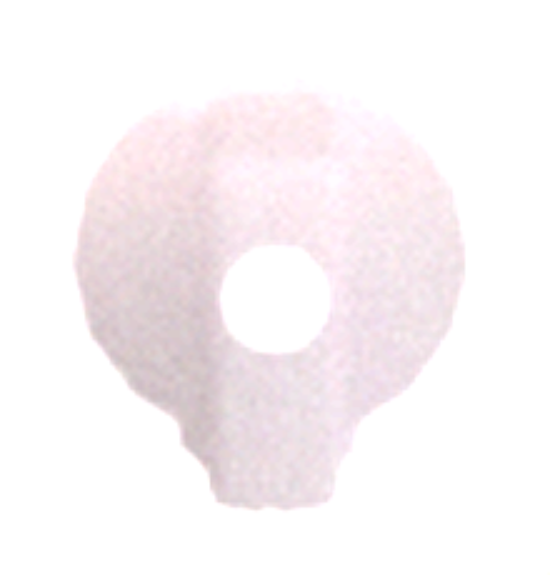

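The bar's edges are vertical in this view (aligned with the pads) and it is centred about the dot. Descend and grip.

Converted, -5.7 cm / 80 = -0.0713, -0.15 cm / 80 = -0.0019.

>>> {"name": "servo_tool", "arguments": {
  "moves": [
    [-0.0019, 0.0025, -0.025, 0],
    [-0.0019, 0.0025, -0.0438, 0],
    [-0.0019, 0.0025, -0.0625, 0],
    [-0.0019, 0.0025, -0.0713, 0],
    [-0.0019, 0.0025, -0.0713, 0],
    [-0.0019, 0.0025, -0.0713, 0]
  ]
}}

```text
time: 2.45
ee_pos: [0.5228, 0.185, 0.0908]
tcp_rot: [179.9, 0.1, 156.0]
wrist_force: [-0.5, 0.0, 0.8]
opening: 0.043
grasp_force: 0.0
```

>>> {"name": "servo_tool", "arguments": {
  "moves": [
    [0, 0, 0, 0],
    [0, 0, 0, 0],
    [0, 0, 0, 0],
    [0, 0, 0, 0],
    [0, 0, 0, 0],
    [0, 0, 0, 0],
    [0, 0, 0, 0]
  ],
  "claw": 1,
  "force": 25
}}

```text
time: 3.03
ee_pos: [0.523, 0.1853, 0.0906]
tcp_rot: [179.9, 0.1, 156.0]
wrist_force: [0.5, 2.0, 6.4]
opening: 0.0135
grasp_force: 28.2
```

Converted, -0.5 rad / 0.7854 = -0.6366.

>>> {"name": "servo_tool", "arguments": {
  "moves": [
    [0, 0, 0, -0.1273],
    [0, 0, 0, -0.2546],
    [0, 0, 0, -0.382],
    [0, 0, 0, -0.5093],
    [0, 0, 0, -0.6366],
    [0, 0, 0, -0.6366]
  ]
}}

```text
time: 3.53
ee_pos: [0.5233, 0.186, 0.0907]
tcp_rot: [179.8, -0.0, 127.0]
wrist_force: [2.0, 5.5, 3.4]
opening: 0.0129
grasp_force: 31.7
```

Forces are small; finishing the turn.

Converted, -0.56 rad / 0.7854 = -0.713.

>>> {"name": "servo_tool", "arguments": {
  "moves": [
    [0, 0, 0, -0.1273],
    [0, 0, 0, -0.2546],
    [0, 0, 0, -0.382],
    [0, 0, 0, -0.5093],
    [0, 0, 0, -0.6366],
    [0, 0, 0, -0.713],
    [0, 0, 0, -0.713],
    [0, 0, 0, -0.713]
  ]
}}

```text
time: 4.2
ee_pos: [0.5241, 0.1863, 0.0908]
tcp_rot: [179.7, -0.2, 95.2]
wrist_force: [6.6, 6.5, 1.0]
opening: 0.0135
grasp_force: 31.7
```

>>> {"name": "servo_tool", "arguments": {
  "moves": [
    [0, 0, 0, 0],
    [0, 0, 0, 0],
    [0, 0, 0, 0],
    [0, 0, 0, 0],
    [0, 0, 0, 0],
    [0, 0, 0.0375, 0],
    [0, 0, 0.075, 0],
    [0, 0, 0.1125, 0],
    [0, 0, 0.1125, 0],
    [0, 0, 0.1125, 0]
  ],
  "claw": 0.5
}}

```text
time: 5.03
ee_pos: [0.5231, 0.185, 0.1811]
tcp_rot: [179.8, -0.0, 95.2]
wrist_force: [0.5, 0.6, -0.4]
opening: 0.0427
grasp_force: 0.0
```

Run:
```python
from h import *
import pickle
o=get_obs();im=camera("wrist")[:,:,::-1];pickle.dump(o,open("o3.pkl","wb"))
print(o["ee_pos"],o["tcp_rot"],o["q"]);cv2.imwrite("pics/w3.png",im)
```

```text
[0.52308972 0.18504211 0.18108086] [ 1.79821704e+02 -4.23623447e-02  9.52071882e+01] [ 1.94826426e+01  4.69603407e+00  4.20901593e+00  8.93297453e+01
 -2.91086084e-03  1.04275516e+02]
```

View pics/w3.png

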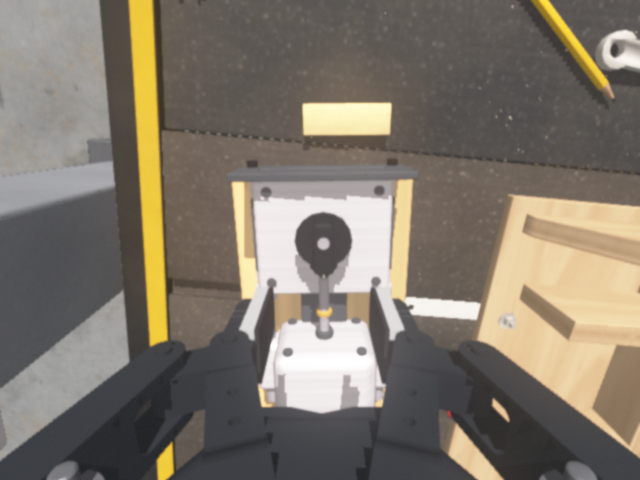

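The nose now points straight at the stop screw: dot (323,243), screw line at u≈323. Moving over the sleeve with the gripper open.

Converted, -22.4 cm / 80 = -0.28, -18.5 cm / 80 = -0.2313, 0.01 rad / 0.7854 = 0.0127.

>>> {"name": "servo_tool", "arguments": {
  "moves": [
    [0.005, -0.0463, 0.0125, 0.0127],
    [0.01, -0.0925, 0.0125, 0.0127],
    [0.015, -0.1388, 0.0125, 0.0127],
    [0.02, -0.185, 0.0125, 0.0127],
    [0.025, -0.2313, 0.0125, 0.0127],
    [0.03, -0.28, 0.0125, 0.0127],
    [0.03, -0.28, 0.0125, 0.0127],
    [0.03, -0.28, 0.0125, 0.0127],
    [0.03, -0.28, 0.0125, 0.0127]
  ],
  "claw": 0
}}

```text
time: 5.83
ee_pos: [0.5458, -0.0391, 0.1881]
tcp_rot: [-179.9, -0.0, 95.7]
wrist_force: [-0.0, 0.4, 0.1]
opening: 0.0856
grasp_force: 0.0
```

Run:
```python
from h import *
import pickle
o=get_obs();im=camera("wrist")[:,:,::-1];pickle.dump(o,open("o4.pkl","wb"))
print(o["ee_pos"],o["tcp_rot"],o["q"],o["opening"]);cv2.imwrite("pics/w4.png",im)
o3=pickle.load(open("o3.pkl","rb"))
print(wray(o3,323,243,.109),wray(o3,323.5,318,.073),wray(o3,323,280,.073))
print("sleeve pix",[wpix(o,np.array([x,-.0395,.1065])) for x in (.518,.548,.578)])
```

```text
[ 0.54576887 -0.03909277  0.18806029] [-1.79888916e+02 -3.86979886e-02  9.57389286e+01] [-4.10699574e+00  4.01217631e+00  4.25396036e+00  9.03578497e+01
  1.91325821e-02  8.01540187e+01] 0.08555050734748265
[0.52415728 0.18987592 0.109     ] [0.53178405 0.11480718 0.073     ] [0.52831337 0.14805504 0.073     ]
sleeve pix [(np.float64(280.2581028777755), np.float64(241.97601807367892)), (np.float64(324.48363404422855), np.float64(246.19546919960462)), (np.float64(368.3906572945321), np.float64(250.38453225443274))]
```

View pics/w4.png

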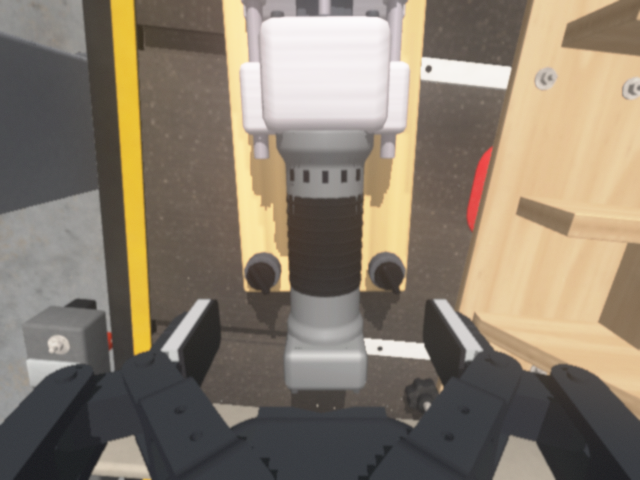

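The sleeve is centred at about (325,246), where predicted, and upright in the image. Descend and grip.

>>> {"name": "servo_tool", "arguments": {
  "moves": [
    [0.0025, 0, -0.0375, 0],
    [0.0025, 0, -0.075, 0],
    [0.0025, 0, -0.1125, 0],
    [0.0025, 0, -0.1375, 0],
    [0.0025, 0, -0.1563, 0],
    [0.0025, 0, -0.165, 0],
    [0.0025, 0, -0.165, 0],
    [0.0025, 0, -0.165, 0]
  ]
}}

```text
time: 6.55
ee_pos: [0.5484, -0.0383, 0.0577]
tcp_rot: [180.0, -0.0, 95.9]
wrist_force: [0.5, -0.1, 0.0]
opening: 0.0855
grasp_force: 0.0
```

>>> {"name": "servo_tool", "arguments": {
  "moves": [
    [0, 0, 0, 0],
    [0, 0, 0, 0],
    [0, 0, 0, 0],
    [0, 0, 0, 0],
    [0, 0, 0, 0],
    [0, 0, 0, 0]
  ],
  "claw": 1,
  "force": 70
}}

```text
time: 7.05
ee_pos: [0.548, -0.0392, 0.0589]
tcp_rot: [180.0, 0.0, 95.8]
wrist_force: [-7.5, 0.1, 10.1]
opening: 0.0542
grasp_force: 74.1
```

Converted, 1.7 cm / 80 = 0.0213, -0.18 cm / 80 = -0.0023.

>>> {"name": "servo_tool", "arguments": {
  "moves": [
    [-0.0003, 0.0025, 0, 0],
    [-0.0005, 0.005, 0, 0],
    [-0.0008, 0.0075, 0, 0],
    [-0.001, 0.01, 0, 0],
    [-0.0014, 0.0125, 0, 0],
    [-0.0016, 0.015, 0, 0],
    [-0.0019, 0.0175, 0, 0],
    [-0.0021, 0.02, 0, 0],
    [-0.0023, 0.0213, 0, 0],
    [-0.0023, 0.0213, 0, 0],
    [-0.0023, 0.0213, 0, 0]
  ]
}}

```text
time: 7.97
ee_pos: [0.5465, -0.0245, 0.0589]
tcp_rot: [180.0, 0.3, 95.7]
wrist_force: [-5.3, -12.8, 8.4]
opening: 0.054
grasp_force: 74.0
```

Converted, 0.5 cm / 80 = 0.0063, 0.4 cm / 80 = 0.005.

>>> {"name": "servo_tool", "arguments": {
  "moves": [
    [-0.0001, 0.0013, 0, 0],
    [-0.0003, 0.0025, 0, 0],
    [-0.0004, 0.0038, 0, 0],
    [-0.0005, 0.005, 0, 0],
    [-0.0006, 0.0063, 0, 0],
    [-0.0006, 0.0063, 0, 0],
    [-0.0006, 0.0063, 0, 0]
  ]
}}

```text
time: 8.55
ee_pos: [0.546, -0.0199, 0.059]
tcp_rot: [180.0, 0.3, 95.7]
wrist_force: [-6.2, -15.2, 8.6]
opening: 0.0542
grasp_force: 74.0
```

Converted, 0.2 cm / 80 = 0.0025, 0.1 cm / 80 = 0.0013.

>>> {"name": "servo_tool", "arguments": {
  "moves": [
    [-0.0001, 0.0013, 0, 0],
    [-0.0003, 0.0025, 0, 0],
    [-0.0003, 0.0025, 0, 0],
    [-0.0003, 0.0025, 0, 0]
  ]
}}

```text
time: 8.88
ee_pos: [0.5459, -0.0187, 0.0589]
tcp_rot: [180.0, 0.4, 95.7]
wrist_force: [-5.2, -19.8, 7.6]
opening: 0.054
grasp_force: 74.0
```

Contact is starting; a little more for a firm rest.

Converted, 0.2 cm / 80 = 0.0025, 0.1 cm / 80 = 0.0013.

>>> {"name": "servo_tool", "arguments": {
  "moves": [
    [-0.0001, 0.0013, 0, 0],
    [-0.0003, 0.0025, 0, 0],
    [-0.0003, 0.0025, 0, 0],
    [-0.0003, 0.0025, 0, 0],
    [-0.0003, 0.0025, 0, 0],
    [-0.0003, 0.0025, 0, 0],
    [-0.0003, 0.0025, 0, 0],
    [-0.0003, 0.0025, 0, 0],
    [-0.0003, 0.0025, 0, 0],
    [-0.0003, 0.0025, 0, 0],
    [-0.0003, 0.0025, 0, 0],
    [-0.0003, 0.0025, 0, 0]
  ]
}}

```text
time: 9.88
ee_pos: [0.5458, -0.0183, 0.059]
tcp_rot: [180.0, 0.6, 95.6]
wrist_force: [-4.6, -29.2, 7.1]
opening: 0.0541
grasp_force: 74.0
```

The force climbed by 9.4 N over 0.4 mm at about 20 mm of travel, so the screw rests on the deepest step with about 13 N. Handing in.

```bash
python3 -c "
from workcell import *
print(job_done())"
```

```text
the job is handed in; nothing more can be done
None
```

The job is handed in: the turret is clicked to its deepest step, and the arm is holding the motor unit about 20 mm forward with its stop screw resting on that step at roughly 13 N. I judged the final contact from the travel and the rise in force, not from a closing picture, and the hand-in gave no verdict back.

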